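Copy the reference angle to the swivel mount with the bevel

TASK

Slide the bevel along the rail by its red knob until its blade is pressed flush against the brass reference wedge, and keep it pressed with about 8 newtons, never over 15, while you tighten the knob fully clockwise. Then slide the locked bevel the other way and press the blade flush, just as gently, against the blue swivel mount, so that the mount turns to the same angle as the wedge. Touch neither wedge nor mount with the hand, leave the knob tight and the vials undisturbed, and let go.

Things in the scene. Friction and masses are not known exactly. Their poses are not given: they have to be found in the camera images.
- rail: aluminium optical rail, 294 mm long, 44 mm wide, 20 mm high, fixed to the bench; origin at the middle of its underside on the bench, y along the rail. On it: a fixed carrier near each end (one holds the wedge, one the mount; they swap ends from run to run) and between them the sliding bevel
- wedge: fixed brass reference block on a black carrier and post, 80 mm along its x, 40 mm thick along its y, 50 to 70 mm above the bench, at an angle to the rail. Origin on the carrier's middle, 20 mm above the bench. The block sits off-centre on it by an unmeasured 0 to 9 mm either way along its y, so the upright face towards the bevel is 11 to 29 mm from the origin: find it by feel
- mount: swivel mount: blue plate with a white disc on top, 90 mm along its x, 20 mm thick along its y, 50 to 70 mm above the bench. Turns stiffly (0.03 N m) about the upright axis through its origin (44 mm above the bench), 0.7 rad either way from square to the rail, and stays put. The plate sits an unmeasured 0 to 3 mm off-centre along its y: working faces 7 to 13 mm from the axis
- blade: steel bevel blade, 120 mm along its x, 24 mm thick along its y, 50 to 70 mm above the bench, dark clamp disc on it (52 mm diameter, up to 75.5 mm). It swings easily (0.012 N m) about the upright axis at its middle, under the red knob, until clamped (then it holds about 0.1 N m); pushed against a face it swings flush with it. Origin on the axis, 50 mm above the bench
- knob (a joint): clamp knob angle in rad: 0 open, grows clockwise seen from above, stops at 1.2 (fully tight); the blade is clamped from 0.9 on. About 0.06 N m of friction; it stays where it is left. The knob rides on the bevel's carrier, coaxial with the blade's hinge, and is also the handle to slide the bevel
- knob_grip (a point): grip point of the knob's red bar, on the hinge axis, 106.5 mm above the bench. The bar is 44 mm along the point's x, 12 mm thick along its y, from 85.5 to 119.5 mm above the bench, on a round red collar (52 mm diameter). With the knob open the bar's x is 0.5 rad counter-clockwise from the rail's x; it turns with the knob
- vial_a: bystander: small white vial with a blue cap, 31 x 32 x 56 mm, origin under its middle
- vial_b: bystander: small amber vial with a grey cap, 36 x 37 x 75 mm, origin under its middle
- carriage (a joint): place of the bevel's carrier along the rail's y, m: 0 at the rail's middle, 0.11 either way, about 1.5 N of friction; blade and knob ride on it
- vial_c: bystander: small clear glass vial with a grey cap, 27 x 27 x 52 mm, origin under its middle

How it is judged (in metres and radians):
On the way, in this order (a step that is already met when the one before it is completed fails the run):
1. the blade is pressed flush against the brass wedge, the knob still open (contact force between blade and wedge above 4 N and angle between the y axis of blade and the y axis of wedge, either way round below 0.025 rad and value of joint knob below 0.5 rad), for 0.2 s.
2. the knob is tight while the blade is still pressed flush against the wedge (contact force between blade and wedge above 2 N and angle between the y axis of blade and the y axis of wedge, either way round below 0.025 rad and value of joint knob above 0.95 rad), for 0.2 s.
3. the locked blade is pressed flush against the swivel mount (contact force between blade and mount above 4 N and angle between the y axis of blade and the y axis of mount, either way round below 0.025 rad and value of joint knob above 0.9 rad), for 0.2 s.
At the end, for the whole second after the job is handed in: the swivel mount stands still at the same angle as the brass wedge to within 0.035 rad (2 degrees), and the knob is still tight (over 0.9 rad) (angle between the y axis of mount and the y axis of wedge, either way round below 0.035 rad and value of joint knob above 0.9 rad and angular speed of mount below 0.05 rad/s); the robot touches nothing.
It fails at once if the blade is pressed against the wedge with more than 15 N (contact force between blade and wedge above 15 N).
It fails at once if the blade is pressed against the mount with more than 15 N (contact force between blade and mount above 15 N).
It fails at once if the hand touches the wedge or the mount (contact force between any of the fingers, the arm and wedge above 1 N or contact force between any of the fingers, the arm and mount above 1 N).
It fails at once if a bystander is moved by more than 20 mm (distance of any of vial_a, vial_b, vial_c from where it was at the start of the episode above 0.02 m).
It also fails if it takes over 58 s, if anything falls off the work surface, if the arm or the gripper's body presses on something with over 40 N, if the wrist force passes 120 N, or if a joint passes its speed limit or range.

ROBOT

A 6-joint arm with a two-finger parallel gripper is mounted at the origin on a cart in front of the work surface, level with it; the furniture and walls round the work are solid. World frame = base frame: x ahead of the robot, y to its left, z up, the work surface at z = 0. Lengths are in mm, angles in rad, forces in N, time in s.
With the tool pointing down it reaches from about 250 to 725 mm from the base axis. Payload 9.7 kg.
Tool frame: the origin (TCP) lies between the finger pads; the fingertips stand manip.tip_reach ahead of it and the grasp point (between the pads) lies 6 mm ahead of it (manip.tip_reach is the distance from the TCP to the fingertips, in mm); z points along the fingers, y is the direction in which the jaws open and shut (so a half turn about z gives the same grasp; the last joint's range is limited). The gripper opens to 85 mm and grips with 20 to 120 N. Pads are 22 mm wide; open, the fingers measure 114 mm over their backs; the gripper's body (76 mm by 85 mm) begins 54 mm behind the grasp point. The pads swing forward as they close: fully open they stand 13 mm farther back than shut.
Start: joints at [1.303, 0.087, 0.176, 1.66, 0, 1.571], TCP at [145.533, 530.393, 256.284] pointing down, gripper open.
Joint ranges: [-3.13, 3.13], [-0.85, 1.81], [-1.15, 1.24], [-2.2, 2.28], [-1.44, 1.52], [-3.14, 3.14]. Speed limits (rad/s): [2.22, 2.22, 2.57, 3.14, 3.14, 3.14].

INTERFACE

Orientations are given as a unit quaternion [w, x, y, z].
In Python, from plant import status, cams, ticket, manip gives the robot as it stands.
- The arm moves only by the tool arm_command, never from a script. Its argument "targets" is a list of rows, each a list of 3 entries, a list of its own where there are three numbers: the shift along the world's x, y, z in mm, then the turn, a rotation vector about the world's x, y, z in degrees, then the opening, from 0 (shut) to 1 (fully open). In form: [[[dx, dy, dz], [rx, ry, rz], fingers], ...]. A call has 1 to 5 rows; each row is the pose to reach, as a shift and turn from the pose commanded when the call began; what a row does not reach only later rows make up. A row lasts 1/8 s, in which the tool goes at most 62.5 mm and 10.7 degrees, less where a joint would pass 70% of its speed; a pose out of reach is approached as far as the arm can. A call with a gripper value outside its range is refused whole. The fingers move at their own pace and stop on an object; "newtons" is the grip in N (left out, the last holds). Time passes only in rows, so rows that repeat a pose let the fingers close. It gives the time, the measured TCP pose, the force and the opening at its end, in the units of the state.
- status.read_state(): the state, without advancing time (a new reading comes with each control period).
- cams.grab_frame(name): name is "scene" or "side" or "wrist"; returns a dict with "image" (384x512x3 uint8, red, green, blue), "range_z" (384x512 float32, mm along the optical axis (not along the pixel's ray), 0 where there is no reading), "fovy" (degrees; the focal length in pixels is half the picture's height over the tangent of half this angle, whatever the lens; pixels are square), "cx", "cy" (the principal point, pixels), "xyz" and "rotation" of the camera in the world; the wrist camera has in their place "T_tool_cam" (4x4, takes a point from camera to tool coordinates, whose origin is the TCP and whose axes are the flange's). Camera axes: x right, y up, looking along -z (the intrinsics and any distortion apply to the point x, -y, -z); pixel columns grow to the right and rows downward; lengths in mm; the calibration is good to about 2 mm. A picture is of the moment at which its call begins: read the wrist's pose just before it.
- ticket.close_job(): hands the job in, once; it reports no verdict.
Trained networks look in the newest picture that a camera, given by its name, has taken for a name from the list of things; names that differ only in an ending like _2 or _b are one class to them, and where a whole thing is asked for, a point or a joint stands for the part that bears it (a point fixed in the world has none). Each returns a list of dicts, best first, with "p" (0 to 1); they miss things now and then, are a little off and sometimes report something else, mostly with a low value. They report only what shows in the picture. A call takes as long as a camera call.
- cams.spot_in(camera, name): "box" ([left, top, right, bottom] in pixels, round what is visible of it).
The state is a dict: "clock": time; "joint_positions": joint angles; "dq": joint speeds; "joint_efforts": joint torques, N m; "tcp_pos": TCP position; "tool_rot": TCP orientation; "wrist_force": force on the tool from outside, world axes, zero at the start; "moment": the same for the moment, N m; "opening": opening from 0.0 (shut) to 1.0 (fully open).
Only numpy, scipy, OpenCV 4.12 (cv2) and the standard library are available. Lean on these libraries where they do the work, as an engineer would, in place of code of your own. Each camera call takes 0.05 s, during which the arm holds its last target.

## Working session

There is one attempt and no reset: what is moved stays moved. The work goes in short steps, Python scripts to look and compute and a tool call to move; the robot and the scene stay as the last step left them, time stands still between calls to the robot, and variables do not carry over. Pictures are saved under pics/ and viewed, and the job is handed in when it is done.

Besides the shell and the picture viewer there is one more tool, called after "Call:" by a JSON object that holds its "method" and its "body", one argument or row to a line. arm_command: Moves the arm, as the interface text tells. Its arguments: {"type":"object","properties":{"targets":{"type":"array"},"newtons":{"type":"number"}},"required":["targets"]}

```bash
ls; mkdir -p pics; cat > h.py <<'E'
import numpy as np, cv2
from plant import status, cams, ticket, manip
def save(f,n): cv2.imwrite('pics/'+n+'.png', cv2.cvtColor(f['image'],cv2.COLOR_RGB2BGR))
def foc(f): return f['image'].shape[0]/2/np.tan(np.radians(f['fovy'])/2)
E
python3 - <<'E'
from h import *
print(status.read_state(), manip.tip_reach)
for c in ['scene','side','wrist']:
    f=cams.grab_frame(c); save(f,c+'0')
    print(c,{k:v for k,v in f.items() if k not in('image','range_z')})
    for n in ['rail','wedge','mount','blade','knob','knob_grip','vial_a','vial_b']:
        print(n,[(np.round(d['box']).tolist(),round(d['p'],2)) for d in cams.spot_in(c,n)][:3])
    np.savez('pics/'+c+'0.npz',**f)
E
```

```text
pics
{'clock': 0.0, 'joint_positions': array([ 1.30301315e+00,  8.74756194e-02,  1.75132651e-01,  1.65978972e+00,
       -1.27258890e-05,  1.57079282e+00]), 'dq': array([-0.00041236, -0.00143478, -0.00089625,  0.00107369, -0.00049938,
        0.00159601]), 'joint_efforts': array([-9.76637202e-04, -5.20390463e+01,  4.64798355e+01,  1.62575272e-02,
        4.03416095e-06, -8.15548162e-06]), 'tcp_pos': array([145.47953413, 530.21294103, 255.57373541]), 'tool_rot': array([-8.28918812e-05,  1.33490130e-01,  9.91049917e-01, -6.63049660e-04]), 'wrist_force': array([ 0.1797701 , -0.09066746,  0.61634834]), 'moment': array([-0.01218172, -0.01407721,  0.06423411]), 'opening': 1.0034384164698542} 25.0
scene {'fovy': 56.62241247862823, 'cx': 258.7471109607689, 'cy': 186.77138562791225, 'xyz': array([  81.69378784, -206.82989336,  733.69755724]), 'rotation': array([ 0.82980769,  0.31803946, -0.15986799, -0.42978171])}
rail [([239.0, 188.0, 261.0, 209.0], 0.19)]
wedge [([263.0, 162.0, 301.0, 190.0], 0.72)]
mount [([209.0, 216.0, 241.0, 242.0], 0.83), ([263.0, 162.0, 301.0, 189.0], 0.54)]
blade [([
[... 955 characters left out ...]
6.0, 270.0, 165.0], 0.77), ([256.0, 239.0, 271.0, 260.0], 0.7)]
vial_b [([180.0, 137.0, 198.0, 164.0], 0.83), ([260.0, 146.0, 270.0, 165.0], 0.77), ([256.0, 239.0, 271.0, 260.0], 0.7)]
wrist {'fovy': 61.6771419884996, 'cx': 255.69786278561682, 'cy': 196.0307553706957, 'T_tool_cam': array([[ 5.16926938e-04,  9.48819716e-01,  3.15817795e-01,
         8.12288723e+01],
       [ 9.99999709e-01, -3.13223020e-04, -6.95763869e-04,
         3.17392653e-01],
       [-5.61233073e-04,  3.15818063e-01, -9.48819601e-01,
        -1.17753012e+02],
       [ 0.00000000e+00,  0.00000000e+00,  0.00000000e+00,
         1.00000000e+00]])}
rail []
wedge []
mount []
blade []
knob []
knob_grip []
vial_a []
vial_b []
```

```bash
python3 - <<'E'
import cv2
for c,(a,b,x,y) in {'scene':(130,290,170,340),'side':(110,290,150,350)}.items():
    i=cv2.imread(f'pics/{c}0.png'); cv2.imwrite(f'pics/{c}0z.png',cv2.resize(i[a:b,x:y],None,fx=3.5,fy=3.3,interpolation=cv2.INTER_CUBIC))
E
```

```text
(no output)
```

View pics/scene0.png

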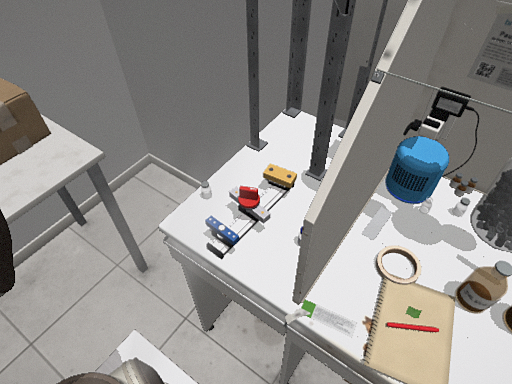

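View pics/side0.png

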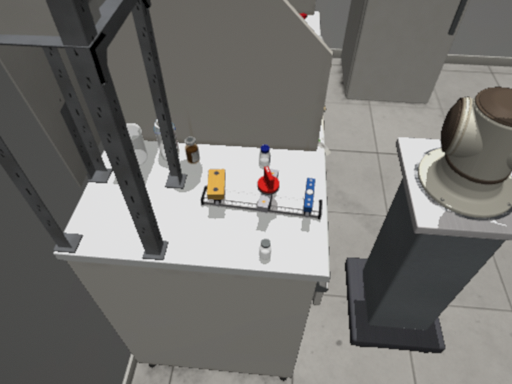

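```bash
cat >> h.py <<'E'
from scipy.spatial.transform import Rotation as R
def campose(f,st=None):
    if 'T_tool_cam' in f:
        T=f['T_tool_cam']; q=st['tool_rot']; Rt=R.from_quat([q[1],q[2],q[3],q[0]]).as_matrix()
        return Rt@T[:3,:3], Rt@T[:3,3]+st['tcp_pos']
    q=f['rotation']; return R.from_quat([q[1],q[2],q[3],q[0]]).as_matrix(), f['xyz']
def cloud(f,st=None):
    Rc,t=campose(f,st); F=foc(f); h,w=f['range_z'].shape
    u,v=np.meshgrid(np.arange(w),np.arange(h)); z=f['range_z']
    P=np.stack([(u-f['cx'])/F*z,-(v-f['cy'])/F*z,-z],-1)@Rc.T+t
    P[z<=0]=np.nan
    return P
E
python3 - <<'E'
from h import *
for c,boxes in {'scene':dict(wedge=(263,162,301,190),mount=(209,216,241,242),knob=(238,188,260,208),va=(203,181,211,198),vb=(297,232,299,245)),'side':dict(wedge=(203,168,228,208),mount=(304,178,315,213),knob=(258,167,279,194),v1=(180,137,198,164),v2=(260,146,270,165),v3=(256,239,271,260))}.items():
    f=dict(np.load(f'pics/{c}0.npz')); P=cloud(f)
    for n,(a,b,cc,d) in boxes.items():
        Q=P[b:d,a:cc].reshape(-1,3); C=f['image'][b:d,a:cc].reshape(-1,3)
        s=Q[:,2]>20
        print(c,n,np.nanmedian(Q[s],0).round(),np.nanmin(Q[s],0).round(),np.nanmax(Q[s],0).round(),s.sum())
E
```

```text
scene wedge [623. 122.  69.] [607.  83.  20.] [654. 167.  74.] 612
scene mount [408. 137.  69.] [396.  93.  20.] [482. 182.  74.] 524
scene knob [501. 127.  88.] [481. 102.  20.] [548. 180. 123.] 422
scene va [501. 266.  38.] [491. 259.  21.] [513. 279.  55.] 96
scene vb [514.  -5.  31.] [511.  -8.  23.] [520.  -1.  35.] 8
side wedge [629. 132.  69.] [605.  79.  20.] [667. 165.  73.] 618
side mount [412. 145.  70.] [395.  92.  20.] [423. 182.  74.] 322
side knob [506. 137.  86.] [484.  68.  55.] [531. 155. 122.] 467
side v1 [717.  -1.  50.] [703. -75.  20.] [766.  57.  75.] 250
side v2 [524. -10.  39.] [513. -24.  20.] [537.  -2.  57.] 139
side v3 [502. 276.  38.] [491. 262.  20.] [516. 283.  55.] 160
```

```bash
python3 - <<'E'
from h import *
Ps=[]
for c in ['scene','side']:
    f=dict(np.load(f'pics/{c}0.npz')); P=cloud(f); C=f['image'].astype(int)
    Q=P.reshape(-1,3); C=C.reshape(-1,3)
    r,g,b=C.T
    box=(Q[:,0]>350)&(Q[:,0]<700)&(Q[:,1]>50)&(Q[:,1]<220)
    for n,m in dict(wedge=(r>b+60)&(g>b+40)&(Q[:,2]>60),mount=(b>r+40)&(Q[:,2]>60),red=(r>g+80)&(r>b+80)&(Q[:,2]>100),collar=(r>g+80)&(r>b+80)&(Q[:,2]<88)&(Q[:,2]>70)).items():
        s=box&m; A=Q[s][:,:2].astype(np.float32)
        print(c,n,s.sum(),cv2.minAreaRect(A), Q[s][:,2].mean())
    s=box&(Q[:,2]>8)&(Q[:,2]<28); A=Q[s][:,:2]
    w,v=np.linalg.eigh(np.cov(A.T)); print(c,'rail',cv2.minAreaRect(A.astype(np.float32)),np.degrees(np.arctan2(v[1,1],v[0,1])))
    # obstacles
    for lo,hi in ((100,200),(200,400)):
        o=(Q[:,2]>lo)&(Q[:,2]<hi)&(Q[:,0]>200)&(Q[:,0]<1000)&(abs(Q[:,1])<450)
        H,xe,ye=np.histogram2d(Q[o,0],Q[o,1],bins=[np.arange(200,1001,50),np.arange(-450,451,50)])
        print(c,lo,[(int(xe[i]),int(ye[j]),int(H[i,j])) for i,j in zip(*np.where(H>3))])
E
```

```text
scene wedge 337 ((575.5211791992188, 130.88258361816406), (93.7500991821289, 157.04869079589844), 89.13687896728516) 70.5761837604095
scene mount 218 ((410.1947021484375, 136.96932983398438), (87.51838684082031, 20.269428253173828), 86.56633758544922) 70.31569097629776
scene red 65 ((506.23541259765625, 130.90174865722656), (11.710007667541504, 41.521568298339844), 22.934762954711914) 119.13815144121442
scene collar 142 ((499.83404541015625, 125.13810729980469), (29.852441787719727, 50.00844192504883), 43.023193359375) 85.69435837129556
scene rail ((520.7587890625, 132.9620819091797), (64.20045471191406, 290.3546447753906), 86.31426239013672) 175.7435215243628
scene 100 [(350, -100, 328), (400, -100, 253), (450, -100, 225), (450, 100, 38), (500, -100, 200), (500, 100, 125), (550, -450, 11), (550, -400, 448), (550, -100, 180), (600, -450, 9), (600, -400, 231), (600, -100, 164), (650, -100, 145), (700, -100, 130), (700, 50, 440), (700, 250, 295), (750, -400, 272), (750, -350, 364), (750, -250, 5), (750, -200, 352), (750, -150, 227), (750, -100, 119), (750, 50, 80), (800, -350, 439), (8
[... 2025 characters left out ...]
 -100, 599), (900, -100, 145), (900, 50, 202), (900, 250, 234), (950, -50, 140), (950, 0, 66), (950, 50, 632), (950, 100, 644), (950, 150, 649), (950, 200, 691), (950, 250, 534), (950, 300, 881), (950, 350, 647), (950, 400, 152)]
side 200 [(350, -100, 304), (400, -100, 1272), (450, -100, 1779), (500, -100, 1883), (550, -100, 1851), (600, -100, 1842), (650, -100, 1814), (700, -100, 1806), (700, 50, 656), (700, 250, 1728), (750, -100, 1117), (750, 50, 672), (750, 250, 824), (800, -100, 769), (850, -100, 893), (900, -100, 112), (900, 50, 443), (900, 250, 410), (950, -50, 194), (950, 0, 139), (950, 50, 1482), (950, 100, 1596), (950, 150, 2147), (950, 200, 1186), (950, 250, 523), (950, 300, 206)]
```

Call:
{"method": "arm_command", "body": {
  "targets": [
    [[40,-44,0],[0,0,-5.5],1],
    [[80,-88,0],[0,0,-11],1],
    [[120,-133,0],[0,0,-16.5],1],
    [[160,-177,0],[0,0,-22],1],
    [[200,-221,0],[0,0,-27.5],1]
  ]
}}

```text
clock: 1.98
tcp_pos: [346.5, 307.8, 256.5]
tool_rot: [0.0, 0.367, 0.93, 0.0]
wrist_force: [0.8, 0.8, 0.0]
opening: 0.999
```

Call:
{"method": "arm_command", "body": {
  "targets": [
    [[40,-44,0],[0,0,-5.5],1],
    [[80,-88,0],[0,0,-11],1],
    [[120,-133,0],[0,0,-16.5],1],
    [[161,-178,0],[0,0,-22],1],
    [[161,-178,0],[0,0,-22],1]
  ]
}}

```text
clock: 2.6
tcp_pos: [508.3, 128.4, 255.5]
tool_rot: [-0.0, 0.539, 0.843, -0.0]
wrist_force: [-1.1, 0.2, -0.8]
opening: 1.001
```

```bash
python3 - <<'E'
from h import *
st=status.read_state(); print(st)
f=cams.grab_frame('wrist'); save(f,'w1'); np.savez('pics/w1.npz',**f,tcp_pos=st['tcp_pos'],tool_rot=st['tool_rot'])
for n in ['wedge','mount','blade','knob','knob_grip']:
    print(n,[(np.round(d['box']).tolist(),round(d['p'],2)) for d in cams.spot_in('wrist',n)][:2])
E
```

```text
{'clock': 2.6, 'joint_positions': array([ 2.47669382e-01,  2.56361237e-02,  1.10355561e-01,  1.65636503e+00,
       -4.64397386e-04,  1.38542045e+00]), 'dq': array([ 0.06973779, -0.03242667, -0.0245209 ,  0.01902789,  0.0170079 ,
        0.0059936 ]), 'joint_efforts': array([ -2.71222718, -47.13949442,  47.48675823,  -0.46922665,
        -0.29328221,  -0.08032508]), 'tcp_pos': array([508.34080054, 128.41492814, 255.53254569]), 'tool_rot': array([-1.21542066e-04,  5.38684871e-01,  8.42507196e-01, -4.68462596e-04]), 'wrist_force': array([-1.05935252,  0.16180546, -0.80583989]), 'moment': array([ 0.00207616,  0.07347709, -0.01189731]), 'opening': 1.000907170687575}
wedge [([328.0, 186.0, 393.0, 265.0], 0.76), ([138.0, 89.0, 349.0, 225.0], 0.26)]
mount [([140.0, 77.0, 199.0, 175.0], 0.84)]
blade [([214.0, 114.0, 304.0, 228.0], 0.58)]
knob [([228.0, 152.0, 282.0, 216.0], 0.87), ([206.0, 258.0, 233.0, 302.0], 0.34)]
knob_grip [([229.0, 154.0, 284.0, 214.0], 0.96)]
```

View pics/w1.png

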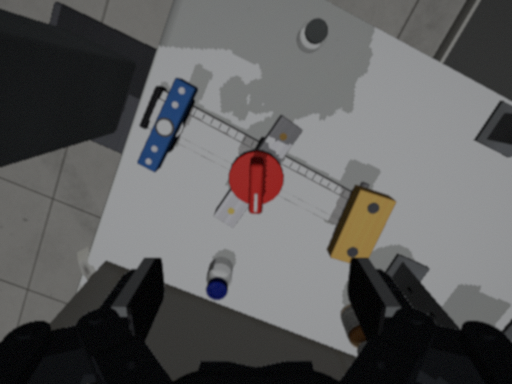

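```bash
cat >> h.py <<'E'
def meas(f,st):
    P=cloud(f,st); Q=P.reshape(-1,3); r,g,b=f['image'].astype(int).reshape(-1,3).T
    box=(Q[:,0]>350)&(Q[:,0]<690)&(Q[:,1]>60)&(Q[:,1]<220)
    red=(r>g+80)&(r>b+80)
    for n,m in dict(wedge=(r>b+60)&(g>b+40)&(Q[:,2]>66)&(Q[:,2]<78),mount=(b>r+40)&(Q[:,2]>66)&(Q[:,2]<78),bar=red&(Q[:,2]>114)&(Q[:,2]<125),collar=red&(Q[:,2]<90)&(Q[:,2]>80),
        blade=(abs(r-b)<25)&(r>100)&(Q[:,2]>64)&(Q[:,2]<74)&(np.hypot(Q[:,0]-508,Q[:,1]-131)<66)&(np.hypot(Q[:,0]-508,Q[:,1]-131)>28)).items():
        s=box&m; A=Q[s][:,:2].astype(np.float32)
        if s.sum()<10: print(n,'none'); continue
        (c,(w,h),a)=cv2.minAreaRect(A); L=a if w>h else a+90
        wv,v=np.linalg.eigh(np.cov(A.T)); pa=np.degrees(np.arctan2(v[1,1],v[0,1]))%180
        print(n,s.sum(),np.round(c,1),np.round((w,h),1),'long',round(L,1),'pca',round(pa,1),'z',Q[s][:,2].mean().round(1))
    s=box&(Q[:,2]>14)&(Q[:,2]<26); A=Q[s][:,:2].astype(np.float32)
    print('rail',cv2.minAreaRect(A))
E
python3 - <<'E'
from h import *
f=dict(np.load('pics/w1.npz')); meas(f,f)
P=cloud(f,f)
print(P[184:200:4,252:262:4].round(0))
E
```

```text
wedge 2257 [573.2 117.8] [155.3  78. ] long 5.9 pca 85.1 z 70.3
mount 1485 [411.9 137.2] [87.8 19.2] long 85.5 pca 85.3 z 70.2
bar 503 [506.8 131.8] [11.8 39.5] long 112.8 pca 113.5 z 119.4
collar 1348 [507.3 131.6] [48.3 46.6] long 21.3 pca 20.9 z 85.8
blade 971 [507.5 129.6] [119.   23.9] long 80.4 pca 79.0 z 70.3
rail ((502.218994140625, 132.9090576171875), (56.874732971191406, 252.31179809570312), 87.29910278320312)
[[[502. 134. 121.]
  [506. 135. 120.]
  [509. 137. 119.]]

 [[504. 131. 120.]
  [507. 132. 120.]
  [510. 134. 120.]]

 [[505. 128. 120.]
  [508. 129. 120.]
  [512. 130. 119.]]

 [[507. 125. 120.]
  [510. 126. 121.]
  [513. 127. 119.]]]
```

```bash
python3 - <<'E'
from h import *
f=dict(np.load('pics/w1.npz'))
P=cloud(f,f); Q=P.reshape(-1,3); r,g,b=f['image'].astype(int).reshape(-1,3).T
s=(Q[:,0]>590)&(Q[:,0]<690)&(Q[:,1]>60)&(Q[:,1]<180)&(r>b+50)&(Q[:,2]>67)&(Q[:,2]<74)
print(cv2.minAreaRect(Q[s][:,:2].astype(np.float32)))
# rail centre line at z~20: fit per x-slice
s=(Q[:,2]>15)&(Q[:,2]<24)&(Q[:,1]>90)&(Q[:,1]<170)
xs=[];ys=[]
for x in range(430,640,10):
    m=s&(abs(Q[:,0]-x)<5)
    if m.sum()>20: y=Q[m,1]; print(x,y.min().round(1),y.max().round(1),m.sum())
# wall max y, posts
o=(Q[:,2]>80)&(Q[:,1]<0); print('wall maxy',np.nanpercentile(Q[o,1],[50,99]))
E
```

```text
((631.1312255859375, 123.77159118652344), (39.74871826171875, 78.90218353271484), 6.805175304412842)
430 113.7 156.8 357
440 113.0 156.5 353
450 112.1 155.8 343
460 111.5 155.2 351
470 110.9 154.7 344
480 110.0 153.7 321
490 129.5 153.3 144
500 143.1 152.4 34
530 139.9 150.3 23
540 123.7 150.2 143
550 106.3 149.5 290
560 105.5 148.7 308
570 105.1 148.3 304
580 104.2 148.0 300
590 103.4 147.3 295
600 102.8 146.9 296
610 102.4 146.3 294
620 101.2 150.3 234
wall maxy [-72.0430603  -70.58523572]
```

Call:
{"method": "arm_command", "body": {
  "targets": [
    [[0.5,0,-45],[0,0,0],1],
    [[0.5,0,-90],[0,0,0],1],
    [[0.5,0,-125],[0,0,0],1],
    [[0.5,0,-139],[0,0,0],1],
    [[0.5,0,-139],[0,0,0],1]
  ],
  "newtons": 40
}}

```text
clock: 3.52
tcp_pos: [506.6, 131.9, 117.4]
tool_rot: [-0.0, 0.536, 0.844, -0.0]
wrist_force: [0.5, 0.2, 0.5]
opening: 0.999
```

```bash
python3 - <<'E'
from h import *
st=status.read_state(); print(st['tcp_pos'],st['wrist_force'],st['moment'])
f=cams.grab_frame('wrist'); save(f,'w2'); meas(f,st)
E
```

```text
[506.61322887 131.89646895 117.37986279] [0.49863255 0.24547282 0.50345921] [-0.01252379 -0.00833491 -0.023944  ]
wedge 2661 [574.5 123.7] [ 94.8 146. ] long 174.4 pca 21.0 z 70.2
mount 4693 [411.3 136.9] [88.5 20.4] long 85.4 pca 85.4 z 70.1
bar 342 [507.5 130.3] [12.  38.7] long 112.8 pca 125.7 z 119.2
collar 2094 [508.  122.6] [48.5 32.9] long 2.3 pca 12.3 z 85.7
blade 1433 [507.8 129.8] [118.9  24.2] long 80.1 pca 79.6 z 70.1
rail ((499.2464904785156, 133.31378173828125), (67.73607635498047, 247.65533447265625), 83.58379364013672)
```

View pics/w2.png

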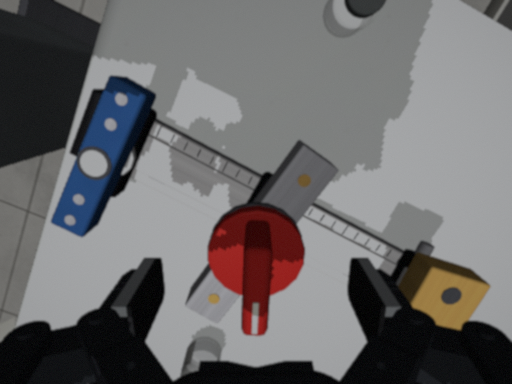

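The red bar (257, 275) lies centred between the fingers and aligned with the pads. Closing.

Call:
{"method": "arm_command", "body": {
  "targets": [
    [[0,0,0],[0,0,0],0],
    [[0,0,0],[0,0,0],0],
    [[0,0,0],[0,0,0],0],
    [[0,0,0],[0,0,0],0],
    [[0,0,0],[0,0,0],0]
  ],
  "newtons": 40
}}

```text
clock: 4.2
tcp_pos: [507.1, 131.3, 117.5]
tool_rot: [0.0, 0.536, 0.844, -0.0]
wrist_force: [-1.3, -0.8, 3.4]
opening: 0.131
```

```bash
python3 - <<'E'
from h import *
st=status.read_state(); print(st['tcp_pos'],st['wrist_force'],st['moment'],st['opening'])
E
```

```text
[507.10538748 131.26410634 117.54430251] [-1.33477529 -0.82076497  3.39484384] [-0.2293893   0.23263883 -0.01511346] 0.1309313923285344
```

Call:
{"method": "arm_command", "body": {
  "targets": [
    [[15,-0.9,0],[0,0,0],0],
    [[30,-1.8,0],[0,0,0],0],
    [[45,-2.6,0],[0,0,0],0],
    [[60,-3.5,0],[0,0,0],0],
    [[65,-3.8,0],[0,0,0],0]
  ]
}}

```text
clock: 4.82
tcp_pos: [573.8, 127.2, 117.5]
tool_rot: [0.001, 0.536, 0.844, 0.0]
wrist_force: [-1.9, -3.8, 6.2]
opening: 0.135
```

```bash
cat > r.py <<'E'
from h import *
st=status.read_state(); F=st['wrist_force']; a=np.radians(-3.34)
d=np.array([np.cos(a),np.sin(a),0]); l=np.array([-d[1],d[0],0])
q=st['tool_rot']; x=R.from_quat([q[1],q[2],q[3],q[0]]).as_matrix()[:,0]
print(round(st['clock'],2),'tcp',st['tcp_pos'].round(2),'xdir',np.degrees(np.arctan2(x[1],x[0])).round(2),'F along',round(F@d,2),'lat',round(F@l,2),'z',round(F[2],2),'M',st['moment'].round(2),'op',round(st['opening'],3), 'q6',st['joint_positions'][5].round(2))
E
python3 r.py
```

```text
4.83 tcp [573.77 127.18 117.55] xdir 115.12 F along -1.65 lat -3.89 z 6.24 M [-0.68  0.51 -0.04] op 0.135 q6 1.35
```

Call:
{"method": "arm_command", "body": {
  "targets": [
    [[4,-0.3,0],[0,0,0],0],
    [[8,-0.6,0],[0,0,0],0],
    [[12,-0.9,0],[0,0,0],0],
    [[15,-1.2,0],[0,0,0],0],
    [[15,-1.2,0],[0,0,0],0]
  ]
}}

```text
clock: 5.45
tcp_pos: [588.5, 126.3, 117.6]
tool_rot: [0.001, 0.536, 0.844, 0.0]
wrist_force: [0.4, -2.1, 5.2]
opening: 0.135
```

```bash
python3 r.py; python3 - <<'E'
from h import *
f=cams.grab_frame('side'); save(f,'s1')
for c in ['wrist']:
    f=cams.grab_frame(c); save(f,'w3')
i=cv2.imread('pics/s1.png')[140:230,180:340]; cv2.imwrite('pics/s1z.png',cv2.resize(i,None,fx=5,fy=5,interpolation=cv2.INTER_CUBIC))
E
```

```text
5.45 tcp [588.45 126.26 117.56] xdir 115.14 F along 0.54 lat -2.1 z 5.23 M [-0.43 -0.11 -0.08] op 0.135 q6 1.34
```

View pics/w3.png

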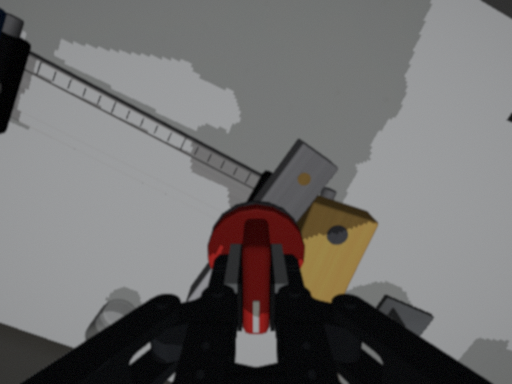

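View pics/s1z.png

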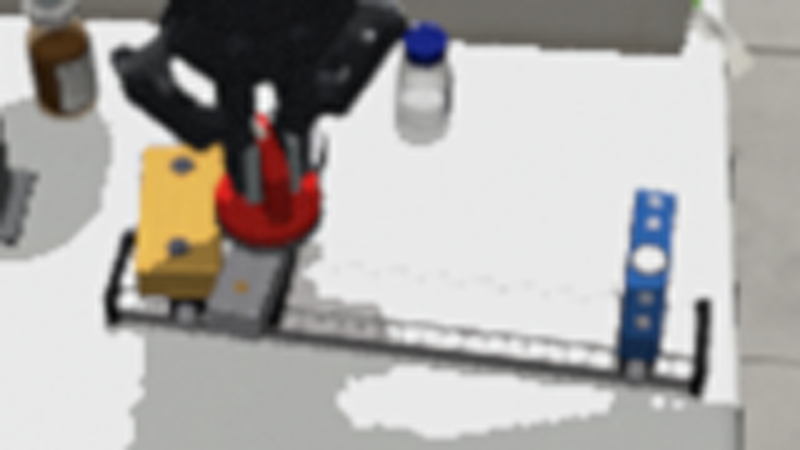

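Call:
{"method": "arm_command", "body": {
  "targets": [
    [[1.5,-0.1,0],[0,0,0],0],
    [[3,-0.2,0],[0,0,0],0],
    [[4.5,-0.3,0],[0,0,0],0],
    [[6,-0.4,0],[0,0,0],0],
    [[6,-0.4,0],[0,0,0],0]
  ]
}}

```text
clock: 6.18
tcp_pos: [593.4, 125.9, 117.6]
tool_rot: [0.0, 0.536, 0.844, 0.0]
wrist_force: [-0.9, -2.5, 6.1]
opening: 0.13
```

```bash
python3 r.py
```

```text
6.17 tcp [593.44 125.93 117.58] xdir 115.15 F along -0.71 lat -2.5 z 6.14 M [-0.44  0.24 -0.05] op 0.13 q6 1.34
```

Call:
{"method": "arm_command", "body": {
  "targets": [
    [[0.7,0,0],[0,0,0],0],
    [[1.4,-0.1,0],[0,0,0],0],
    [[2.1,-0.1,0],[0,0,0],0],
    [[2.1,-0.1,0],[0,0,0],0]
  ]
}}

```text
clock: 6.68
tcp_pos: [595.4, 125.8, 117.6]
tool_rot: [0.0, 0.536, 0.844, 0.0]
wrist_force: [-2.0, -1.0, 6.0]
opening: 0.133
```

```bash
python3 r.py
```

```text
6.67 tcp [595.44 125.83 117.58] xdir 115.15 F along -1.98 lat -1.14 z 6.0 M [-0.46  0.35 -0.08] op 0.133 q6 1.34
```

Call:
{"method": "arm_command", "body": {
  "targets": [
    [[0.5,0,0],[0,0,0],0],
    [[1.0,-0.1,0],[0,0,0],0],
    [[1.0,-0.1,0],[0,0,0],0]
  ]
}}

```text
clock: 7.05
tcp_pos: [596.4, 125.8, 117.6]
tool_rot: [0.0, 0.536, 0.844, 0.0]
wrist_force: [-2.5, -2.0, 6.9]
opening: 0.13
```

```bash
python3 r.py
```

```text
7.05 tcp [596.41 125.78 117.57] xdir 115.15 F along -2.4 lat -2.11 z 6.85 M [-0.43  0.34 -0.06] op 0.13 q6 1.34
```

Call:
{"method": "arm_command", "body": {
  "targets": [
    [[0.5,0,0],[0,0,0],0],
    [[1.0,-0.1,0],[0,0,0],0],
    [[1.0,-0.1,0],[0,0,0],0]
  ]
}}

```text
clock: 7.42
tcp_pos: [597.4, 125.7, 117.5]
tool_rot: [-0.0, 0.536, 0.844, 0.0]
wrist_force: [-2.0, -2.4, 6.4]
opening: 0.132
```

```bash
python3 r.py
```

```text
7.42 tcp [597.39 125.68 117.55] xdir 115.15 F along -1.89 lat -2.49 z 6.37 M [-0.4   0.34 -0.02] op 0.132 q6 1.34
```

Call:
{"method": "arm_command", "body": {
  "targets": [
    [[0.5,0,0],[0,0,0],0],
    [[1.0,-0.1,0],[0,0,0],0],
    [[1.0,-0.1,0],[0,0,0],0]
  ]
}}

```text
clock: 7.8
tcp_pos: [598.4, 125.6, 117.6]
tool_rot: [0.0, 0.536, 0.844, 0.0]
wrist_force: [-2.0, -1.6, 6.4]
opening: 0.132
```

```bash
python3 r.py
```

```text
7.8 tcp [598.41 125.58 117.57] xdir 115.15 F along -1.91 lat -1.7 z 6.36 M [-0.32  0.33 -0.03] op 0.132 q6 1.34
```

Call:
{"method": "arm_command", "body": {
  "targets": [
    [[0.5,0,0],[0,0,0],0],
    [[1.0,-0.1,0],[0,0,0],0],
    [[1.0,-0.1,0],[0,0,0],0]
  ]
}}

```text
clock: 8.18
tcp_pos: [598.9, 125.6, 117.6]
tool_rot: [-0.001, 0.536, 0.844, -0.0]
wrist_force: [-4.9, -1.4, 7.4]
opening: 0.132
```

```bash
python3 r.py
```

```text
8.18 tcp [598.86 125.57 117.56] xdir 115.16 F along -4.82 lat -1.63 z 7.37 M [-0.29  1.   -0.06] op 0.132 q6 1.34
```

Call:
{"method": "arm_command", "body": {
  "targets": [
    [[0.3,0,0],[0,0,0],0],
    [[0.5,0,0],[0,0,0],0],
    [[0.5,0,0],[0,0,0],0]
  ]
}}

```text
clock: 8.55
tcp_pos: [598.9, 125.6, 117.5]
tool_rot: [-0.001, 0.536, 0.844, -0.0]
wrist_force: [-6.9, -1.3, 8.4]
opening: 0.136
```

```bash
python3 r.py
```

```text
8.55 tcp [598.94 125.57 117.53] xdir 115.16 F along -6.8 lat -1.66 z 8.43 M [-0.36  1.46 -0.05] op 0.136 q6 1.34
```

Call:
{"method": "arm_command", "body": {
  "targets": [
    [[0.3,0,0],[0,0,0],0],
    [[0.5,0,0],[0,0,0],0],
    [[0.5,0,0],[0,0,0],0]
  ]
}}

```text
clock: 8.93
tcp_pos: [599.0, 125.6, 117.5]
tool_rot: [-0.001, 0.536, 0.844, -0.001]
wrist_force: [-9.4, -1.2, 11.3]
opening: 0.131
```

```bash
python3 r.py; python3 - <<'E'
from h import *
st=status.read_state();f=cams.grab_frame('wrist'); save(f,'w4')
P=cloud(f,st); Q=P.reshape(-1,3); r,g,b=f['image'].astype(int).reshape(-1,3).T
z=(Q[:,2]>66)&(Q[:,2]<74)&(Q[:,1]>50)&(Q[:,1]<200)
s=z&(Q[:,0]>590)&(r>b+50); print(cv2.minAreaRect(Q[s][:,:2].astype(np.float32)))
s=z&(abs(r-b)<25)&(r>60)&(abs(Q[:,0]-598)<35)&(Q[:,1]>155); print(s.sum(),cv2.minAreaRect(Q[s][:,:2].astype(np.float32)))
E
```

```text
8.93 tcp [599.01 125.58 117.54] xdir 115.17 F along -9.34 lat -1.76 z 11.28 M [-0.33  1.99 -0.13] op 0.131 q6 1.34
((632.8140258789062, 147.86404418945312), (38.72077941894531, 88.3088150024414), 38.78944396972656)
2365 ((594.1240844726562, 169.29052734375), (24.166791915893555, 30.85472297668457), 6.527825355529785)
```

View pics/w4.png

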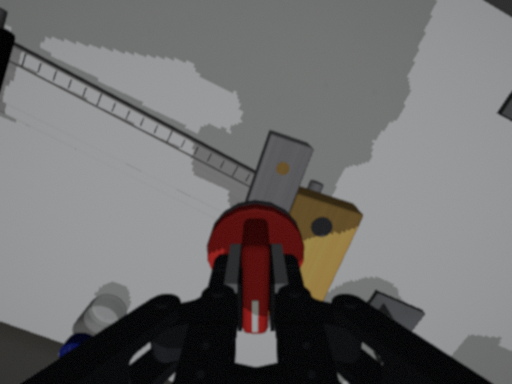

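Call:
{"method": "arm_command", "body": {
  "targets": [
    [[0,0,0],[0,0,-3],0],
    [[0,0,0],[0,0,-6],0],
    [[0,0,0],[0,0,-9],0],
    [[0,0,0],[0,0,-12],0],
    [[0,0,0],[0,0,-12],0]
  ]
}}

```text
clock: 9.6
tcp_pos: [599.2, 125.6, 117.6]
tool_rot: [-0.001, 0.622, 0.783, -0.001]
wrist_force: [-8.3, -0.8, 10.2]
opening: 0.135
```

```bash
python3 r.py
```

```text
9.6 tcp [599.18 125.63 117.56] xdir 103.13 F along -8.27 lat -1.29 z 10.21 M [-0.28  1.75 -0.06] op 0.135 q6 1.55
```

Call:
{"method": "arm_command", "body": {
  "targets": [
    [[0.1,0,0],[0,0,-4],0],
    [[0.1,0,0],[0,0,-8],0],
    [[0.1,0,0],[0,0,-12],0],
    [[0.2,0,0],[0,0,-16],0],
    [[0.2,0,0],[0,0,-16],0]
  ]
}}

```text
clock: 10.22
tcp_pos: [599.5, 125.6, 117.6]
tool_rot: [-0.001, 0.725, 0.689, -0.001]
wrist_force: [-8.5, -1.2, 9.3]
opening: 0.134
```

```bash
python3 r.py
```

```text
10.22 tcp [599.46 125.65 117.55] xdir 87.12 F along -8.46 lat -1.69 z 9.29 M [-0.29  1.69 -0.08] op 0.134 q6 1.83
```

Call:
{"method": "arm_command", "body": {
  "targets": [
    [[0.1,0,0],[0,0,-4],0],
    [[0.1,0,0],[0,0,-8],0],
    [[0.1,0,0],[0,0,-12],0],
    [[0.2,0,0],[0,0,-16],0],
    [[0.2,0,0],[0,0,-16],0]
  ]
}}

```text
clock: 10.85
tcp_pos: [599.7, 125.6, 117.5]
tool_rot: [-0.001, 0.814, 0.582, -0.001]
wrist_force: [-8.0, -0.6, 9.0]
opening: 0.133
```

```bash
python3 r.py
```

```text
10.85 tcp [599.69 125.62 117.54] xdir 71.12 F along -7.92 lat -1.11 z 8.99 M [-0.28  1.68 -0.04] op 0.133 q6 2.11
```

Call:
{"method": "arm_command", "body": {
  "targets": [
    [[0.2,0,0],[0,0,-3],0],
    [[0.2,0,0],[0,0,-7],0],
    [[0.3,0,0],[0,0,-11],0],
    [[0.3,0,0],[0,0,-15],0],
    [[0.3,0,0],[0,0,-15],0]
  ]
}}

```text
clock: 11.48
tcp_pos: [599.9, 125.5, 117.5]
tool_rot: [-0.001, 0.882, 0.47, -0.001]
wrist_force: [-7.9, -1.0, 10.0]
opening: 0.134
```

```bash
python3 r.py
```

```text
11.47 tcp [599.91 125.49 117.52] xdir 56.11 F along -7.82 lat -1.44 z 10.04 M [-0.44  1.7   0.  ] op 0.134 q6 2.37
```

Next turn reaches the stop near 46°; go on in small steps.

Call:
{"method": "arm_command", "body": {
  "targets": [
    [[0.1,0,0],[0,0,-3],0],
    [[0.1,0,0],[0,0,-6],0],
    [[0.2,0,0],[0,0,-9],0],
    [[0.2,0,0],[0,0,-10],0],
    [[0.2,0,0],[0,0,-10],0]
  ]
}}

```text
clock: 12.1
tcp_pos: [600.1, 125.4, 117.6]
tool_rot: [-0.0, 0.92, 0.392, -0.001]
wrist_force: [-8.7, -2.1, 10.2]
opening: 0.134
```

```bash
python3 r.py
```

```text
12.1 tcp [600.06 125.4  117.57] xdir 46.17 F along -8.51 lat -2.63 z 10.24 M [-0.5   1.83  0.15] op 0.134 q6 2.54
```

Call:
{"method": "arm_command", "body": {
  "targets": [
    [[0,0,0],[0,0,-1],0],
    [[0,0,0],[0,0,-2],0],
    [[0,0,0],[0,0,-2],0]
  ]
}}

```text
clock: 12.48
tcp_pos: [600.1, 125.4, 117.6]
tool_rot: [-0.0, 0.926, 0.376, -0.001]
wrist_force: [-8.4, -3.9, 10.0]
opening: 0.133
```

```bash
python3 r.py
```

```text
12.47 tcp [600.1  125.4  117.56] xdir 44.23 F along -8.19 lat -4.36 z 10.03 M [-0.67  1.74  0.9 ] op 0.133 q6 2.58
```

Call:
{"method": "arm_command", "body": {
  "targets": [
    [[0,0,0],[0,0,2],0],
    [[-5,0.3,0],[0,0,2],0],
    [[-15,0.9,0],[0,0,2],0],
    [[-30,1.8,0],[0,0,2],0],
    [[-45,2.7,0],[0,0,2],0]
  ]
}}

```text
clock: 13.1
tcp_pos: [556.2, 128.1, 117.6]
tool_rot: [0.0, 0.92, 0.392, 0.001]
wrist_force: [1.6, -2.5, 5.4]
opening: 0.13
```

Call:
{"method": "arm_command", "body": {
  "targets": [
    [[-15,0.9,0],[0,0,0],0],
    [[-30,1.8,0],[0,0,0],0],
    [[-45,2.6,0],[0,0,0],0],
    [[-60,3.5,0],[0,0,0],0],
    [[-65,3.8,0],[0,0,0],0]
  ]
}}

```text
clock: 13.72
tcp_pos: [490.3, 132.1, 117.6]
tool_rot: [0.0, 0.92, 0.392, 0.0]
wrist_force: [1.9, -2.6, 5.1]
opening: 0.132
```

```bash
python3 r.py
```

```text
13.72 tcp [490.29 132.11 117.56] xdir 46.18 F along 2.01 lat -2.51 z 5.06 M [-0.57 -0.41  0.26] op 0.132 q6 2.6
```

Call:
{"method": "arm_command", "body": {
  "targets": [
    [[-8,0.5,0],[0,0,0],0],
    [[-16,0.9,0],[0,0,0],0],
    [[-24,1.4,0],[0,0,0],0],
    [[-30,1.8,0],[0,0,0],0],
    [[-30,1.8,0],[0,0,0],0]
  ]
}}

```text
clock: 14.35
tcp_pos: [460.3, 133.9, 117.5]
tool_rot: [-0.0, 0.92, 0.392, -0.0]
wrist_force: [-1.7, -1.9, 7.8]
opening: 0.135
```

```bash
python3 r.py; cat > m.py <<'E'
from h import *
import sys
st=status.read_state();f=cams.grab_frame('wrist'); save(f,sys.argv[1])
def go(f,st,tag):
    P=cloud(f,st); Q=P.reshape(-1,3); r,g,b=f['image'].astype(int).reshape(-1,3).T
    z=(Q[:,2]>66)&(Q[:,2]<74)&(Q[:,1]>50)&(Q[:,1]<220)
    s=z&(Q[:,0]<480)&(b>r+40); 
    if s.sum()>20: print(tag,'mount',s.sum(),cv2.minAreaRect(Q[s][:,:2].astype(np.float32)))
    t=st0['tcp_pos']
    s=z&(abs(r-b)<25)&(r>60)&(np.hypot(*(Q[:,:2]-t[:2]).T)<63)&(Q[:,1]>t[1]+28); 
    if s.sum()>20: print(tag,'blade+y',s.sum(),cv2.minAreaRect(Q[s][:,:2].astype(np.float32)))
    s=z&(abs(r-b)<25)&(r>60)&(np.hypot(*(Q[:,:2]-t[:2]).T)<63)&(Q[:,1]<t[1]-28); 
    if s.sum()>20: print(tag,'blade-y',s.sum(),cv2.minAreaRect(Q[s][:,:2].astype(np.float32)))
    s=z&(Q[:,0]>590)&(Q[:,0]<690)&(r>b+50); 
    if s.sum()>20: print(tag,'wedge',s.sum(),cv2.minAreaRect(Q[s][:,:2].astype(np.float32)))
st0=st
go(f,st,'wrist')
for c in ['side','scene']:
    f=cams.grab_frame(c); go(f,None,c)
    if c=='side': cv2.imwrite(f'pics/{sys.argv[1]}s.png',cv2.resize(cv2.cvtColor(f['image'],cv2.COLOR_RGB2BGR)[140:230,180:340],None,fx=5,fy=5,interpolation=cv2.INTER_CUBIC))
E
python3 m.py w5
```

```text
14.35 tcp [460.3  133.92 117.52] xdir 46.18 F along -1.59 lat -1.97 z 7.79 M [-0.44  0.31  0.27] op 0.135 q6 2.62
wrist mount 1836 ((411.77838134765625, 136.85400390625), (88.31047058105469, 20.419605255126953), 86.55901336669922)
wrist blade+y 2403 ((439.1292724609375, 175.1409149169922), (55.5145378112793, 32.49363708496094), 6.622941017150879)
wrist blade-y 1092 ((445.8359069824219, 85.55779266357422), (64.11764526367188, 30.8983097076416), 9.721235275268555)
wrist wedge 1925 ((617.3637084960938, 139.05722045898438), (16.787521362304688, 42.01710510253906), 7.052672386169434)
side mount 188 ((411.1329345703125, 136.21603393554688), (89.52063751220703, 18.461462020874023), 85.36770629882812)
side blade+y 116 ((438.8992004394531, 176.57537841796875), (53.626930236816406, 30.64830780029297), 2.007155418395996)
side wedge 413 ((631.172119140625, 123.46333312988281), (39.481056213378906, 79.68698120117188), 7.98231840133667)
scene mount 211 ((411.1625671386719, 136.64405822753906), (87.33586120605469, 19.275686264038086), 84.25534057617188)
scene blade+y 105 ((439.8817443847656, 177.16831970214844), (53.029754638671875, 30.57962989807129), 7.131599426269531)
scene blade-y 118 ((443.36260986328125, 89.01058959960938), (68.8043212890625, 31.18226432800293), 4.80124568939209)
scene wedge 347 ((631.1407470703125, 124.39108276367188), (41.04180145263672, 79.1603012084961), 7.322945594787598)
```

View pics/w5s.png

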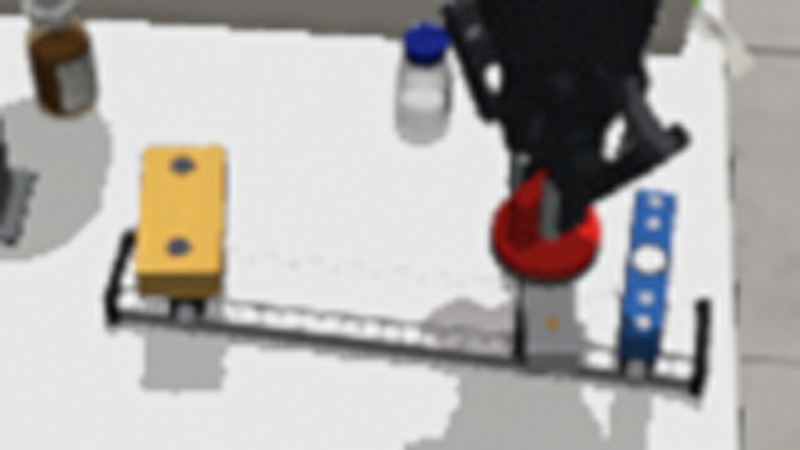

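View pics/w5.png

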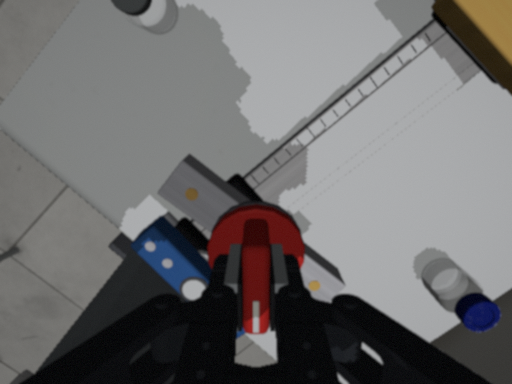

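Call:
{"method": "arm_command", "body": {
  "targets": [
    [[-4,0.2,0],[0,0,0],0],
    [[-8,0.5,0],[0,0,0],0],
    [[-11,0.7,0],[0,0,0],0],
    [[-13,0.8,0],[0,0,0],0],
    [[-14,0.9,0],[0,0,0],0]
  ]
}}

```text
clock: 15.12
tcp_pos: [447.0, 134.8, 117.5]
tool_rot: [0.0, 0.92, 0.392, 0.0]
wrist_force: [1.5, -3.4, 6.6]
opening: 0.13
```

```bash
python3 r.py
```

```text
15.12 tcp [446.96 134.75 117.53] xdir 46.17 F along 1.73 lat -3.31 z 6.63 M [-0.55 -0.3   0.25] op 0.13 q6 2.63
```

Call:
{"method": "arm_command", "body": {
  "targets": [
    [[-1,0.1,0],[0,0,0],0],
    [[-2,0.1,0],[0,0,0],0],
    [[-3,0.2,0],[0,0,0],0],
    [[-4,0.2,0],[0,0,0],0],
    [[-5,0.3,0],[0,0,0],0]
  ]
}}

```text
clock: 15.75
tcp_pos: [442.2, 135.1, 117.6]
tool_rot: [0.0, 0.92, 0.392, 0.0]
wrist_force: [2.3, -2.5, 5.4]
opening: 0.133
```

```bash
python3 r.py
```

```text
15.75 tcp [442.15 135.07 117.56] xdir 46.16 F along 2.41 lat -2.37 z 5.44 M [-0.56 -0.52  0.22] op 0.133 q6 2.63
```

Call:
{"method": "arm_command", "body": {
  "targets": [
    [[-0.7,0,0],[0,0,0],0],
    [[-1.4,0.1,0],[0,0,0],0],
    [[-2.1,0.1,0],[0,0,0],0],
    [[-2.8,0.2,0],[0,0,0],0],
    [[-3.4,0.2,0],[0,0,0],0]
  ]
}}

```text
clock: 16.38
tcp_pos: [438.8, 135.3, 117.5]
tool_rot: [0.0, 0.92, 0.392, 0.0]
wrist_force: [2.5, -2.1, 5.4]
opening: 0.131
```

```bash
python3 r.py
```

```text
16.38 tcp [438.77 135.27 117.53] xdir 46.16 F along 2.61 lat -1.95 z 5.38 M [-0.59 -0.47  0.25] op 0.131 q6 2.64
```

Call:
{"method": "arm_command", "body": {
  "targets": [
    [[-0.4,0,0],[0,0,0],0],
    [[-0.8,0,0],[0,0,0],0],
    [[-1.2,0.1,0],[0,0,0],0],
    [[-1.2,0.1,0],[0,0,0],0]
  ]
}}

```text
clock: 16.88
tcp_pos: [437.6, 135.3, 117.5]
tool_rot: [0.0, 0.92, 0.392, 0.0]
wrist_force: [1.6, -2.0, 5.8]
opening: 0.135
```

```bash
python3 r.py
```

```text
16.88 tcp [437.56 135.33 117.55] xdir 46.16 F along 1.71 lat -1.9 z 5.8 M [-0.63 -0.41  0.24] op 0.135 q6 2.64
```

Call:
{"method": "arm_command", "body": {
  "targets": [
    [[-0.4,0,0],[0,0,0],0],
    [[-0.8,0,0],[0,0,0],0],
    [[-1.2,0.1,0],[0,0,0],0],
    [[-1.2,0.1,0],[0,0,0],0]
  ]
}}

```text
clock: 17.38
tcp_pos: [436.3, 135.4, 117.5]
tool_rot: [0.0, 0.92, 0.392, 0.0]
wrist_force: [1.1, -2.5, 6.7]
opening: 0.131
```

```bash
python3 r.py; python3 m.py w6
```

```text
17.38 tcp [436.34 135.44 117.51] xdir 46.16 F along 1.24 lat -2.43 z 6.73 M [-0.63 -0.37  0.21] op 0.131 q6 2.64
wrist mount 1455 ((409.7410583496094, 160.8369140625), (19.58303451538086, 40.301387786865234), 1.292090892791748)
wrist blade+y 2426 ((422.5392761230469, 177.75820922851562), (41.23887252807617, 32.44960403442383), 5.5479302406311035)
wrist blade-y 1084 ((443.2183837890625, 91.18240356445312), (19.28268051147461, 30.797212600708008), 6.635230541229248)
side mount 108 ((410.28131103515625, 140.97491455078125), (18.05682945251465, 80.05213165283203), 1.7095626592636108)
side blade+y 119 ((421.2917175292969, 180.23931884765625), (30.49398422241211, 45.49933624267578), 87.03977966308594)
side wedge 416 ((630.8419189453125, 122.52898406982422), (39.58748245239258, 81.27184295654297), 7.053564071655273)
scene mount 152 ((411.553466796875, 130.89984130859375), (21.268779754638672, 75.78943634033203), 2.8265223503112793)
scene blade+y 127 ((421.12359619140625, 179.93682861328125), (47.14362335205078, 30.282257080078125), 9.235777854919434)
scene blade-y 131 ((432.1331481933594, 91.63139343261719), (42.870361328125, 30.541215896606445), 4.384405136108398)
scene wedge 348 ((631.1986694335938, 124.30896759033203), (41.53447723388672, 79.57913208007812), 6.967587471008301)
```

Call:
{"method": "arm_command", "body": {
  "targets": [
    [[-0.4,0,0],[0,0,0],0],
    [[-0.8,0,0],[0,0,0],0],
    [[-1.2,0.1,0],[0,0,0],0],
    [[-1.6,0.1,0],[0,0,0],0],
    [[-1.6,0.1,0],[0,0,0],0]
  ]
}}

```text
clock: 18.15
tcp_pos: [434.7, 135.5, 117.6]
tool_rot: [0.0, 0.92, 0.392, 0.0]
wrist_force: [1.3, -2.2, 5.8]
opening: 0.132
```

```bash
python3 r.py
```

```text
18.15 tcp [434.74 135.54 117.55] xdir 46.16 F along 1.44 lat -2.13 z 5.77 M [-0.61 -0.36  0.25] op 0.132 q6 2.64
```

Call:
{"method": "arm_command", "body": {
  "targets": [
    [[-0.4,0,0],[0,0,0],0],
    [[-0.8,0,0],[0,0,0],0],
    [[-0.8,0,0],[0,0,0],0]
  ]
}}

```text
clock: 18.52
tcp_pos: [434.0, 135.6, 117.5]
tool_rot: [0.0, 0.92, 0.392, 0.0]
wrist_force: [2.3, -1.6, 6.1]
opening: 0.132
```

```bash
python3 r.py
```

```text
18.52 tcp [434.   135.56 117.52] xdir 46.16 F along 2.37 lat -1.51 z 6.08 M [-0.52 -0.4   0.27] op 0.132 q6 2.64
```

Call:
{"method": "arm_command", "body": {
  "targets": [
    [[-0.3,0,0],[0,0,0],0],
    [[-0.6,0,0],[0,0,0],0],
    [[-0.8,0,0],[0,0,0],0],
    [[-0.8,0,0],[0,0,0],0]
  ]
}}

```text
clock: 19.02
tcp_pos: [433.8, 135.6, 117.6]
tool_rot: [0.0, 0.92, 0.392, 0.001]
wrist_force: [6.3, -2.9, 4.1]
opening: 0.132
```

```bash
python3 r.py
```

```text
19.02 tcp [433.82 135.58 117.56] xdir 46.15 F along 6.47 lat -2.53 z 4.08 M [-0.51 -1.3   0.17] op 0.132 q6 2.64
```

Call:
{"method": "arm_command", "body": {
  "targets": [
    [[-0.3,0,0],[0,0,0],0],
    [[-0.6,0,0],[0,0,0],0],
    [[-0.6,0,0],[0,0,0],0],
    [[-0.6,0,0],[0,0,0],0]
  ]
}}

```text
clock: 19.52
tcp_pos: [433.7, 135.5, 117.6]
tool_rot: [0.001, 0.92, 0.392, 0.001]
wrist_force: [8.4, -2.2, 1.5]
opening: 0.134
```

```bash
python3 r.py; python3 m.py w7
```

```text
19.52 tcp [433.67 135.55 117.56] xdir 46.15 F along 8.49 lat -1.71 z 1.51 M [-0.53 -1.89  0.26] op 0.134 q6 2.64
wrist mount 1346 ((408.4590148925781, 161.2629852294922), (19.124929428100586, 38.83720016479492), 4.480396270751953)
wrist blade+y 2434 ((420.94140625, 177.75277709960938), (39.243408203125, 32.37012481689453), 6.31646728515625)
wrist blade-y 1093 ((440.9364013671875, 91.11005401611328), (19.417034149169922, 30.747352600097656), 7.266263484954834)
side mount 91 ((410.09906005859375, 144.0299072265625), (17.156320571899414, 73.80614471435547), 5.688222885131836)
side blade+y 121 ((417.94000244140625, 177.53892517089844), (43.52223587036133, 31.838857650756836), 7.065326690673828)
side wedge 414 ((630.7138061523438, 122.80154418945312), (39.4770622253418, 79.26177978515625), 6.844245910644531)
scene mount 141 ((411.8896789550781, 129.32879638671875), (20.154033660888672, 72.6554183959961), 5.635068893432617)
scene blade+y 115 ((418.4620056152344, 179.88653564453125), (31.540000915527344, 42.7251091003418), 84.70184326171875)
scene blade-y 125 ((432.92572021484375, 91.3812026977539), (35.42000198364258, 31.50153160095215), 7.625333309173584)
scene wedge 342 ((631.5452880859375, 123.77659606933594), (41.71941375732422, 79.233154296875), 6.291609764099121)
```

View pics/w7.png

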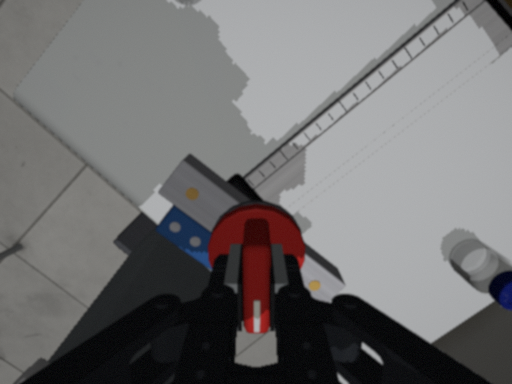

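Call:
{"method": "arm_command", "body": {
  "targets": [
    [[-0.2,0,0],[0,0,0],0],
    [[-0.4,0,0],[0,0,0],0],
    [[-0.4,0,0],[0,0,0],0],
    [[-0.4,0,0],[0,0,0],0]
  ]
}}

```text
clock: 20.18
tcp_pos: [433.6, 135.6, 117.6]
tool_rot: [0.001, 0.92, 0.392, 0.002]
wrist_force: [11.6, -1.6, 0.8]
opening: 0.135
```

```bash
python3 r.py; python3 - <<'E'
from h import *
st=status.read_state(); f=cams.grab_frame('wrist'); save(f,'w8')
P=cloud(f,st); Q=P.reshape(-1,3); r,g,b=f['image'].astype(int).reshape(-1,3).T
z=(Q[:,2]>67)&(Q[:,2]<73)
# edges: for slices along y, mount max x and min x (blue), blade min/max x
m=z&(b>r+30)&(Q[:,0]<440); k=z&(abs(r-b)<20)&(r>50)&(Q[:,0]>405)&(Q[:,0]<450)
E={n:[] for n in('mlo','mhi','blo','bhi')}; Y=[]
for y in np.arange(158,176,1.0):
    w=abs(Q[:,1]-y)<1; 
    if (m&w).sum()<8 or (k&w).sum()<8: continue
    Y.append(y); E['mlo'].append(np.percentile(Q[m&w,0],3));E['mhi'].append(np.percentile(Q[m&w,0],97));E['blo'].append(np.percentile(Q[k&w,0],3));E['bhi'].append(np.percentile(Q[k&w,0],97))
for n in E: p=np.polyfit(Y,E[n],1); print(n,np.degrees(np.arctan(-p[0])).round(2),np.round(E[n][::4],1))
print(Y[0],Y[-1])
E
```

```text
20.18 tcp [433.61 135.58 117.59] xdir 46.14 F along 11.71 lat -0.87 z 0.79 M [-0.54 -2.31  0.28] op 0.135 q6 2.64
mlo 3.96 [399.3 399.6 399.6 398.9 398.5]
mhi 6.47 [417.7 417.5 416.8 416.3 416.1]
blo 4.15 [406.3 408.1 419.  415.4 405.7]
bhi 6.91 [442.5 441.9 441.7 441.2 440.4]
158.0 175.0
```

Call:
{"method": "arm_command", "body": {
  "targets": [
    [[1,0,0],[0,0,0],0],
    [[3,-0.2,0],[0,0,0],0],
    [[9,-0.5,0],[0,0,0],0],
    [[18,-1,0],[0,0,0],0],
    [[30,-1.7,0],[0,0,0],0]
  ]
}}

```text
clock: 20.85
tcp_pos: [461.6, 133.9, 117.5]
tool_rot: [-0.0, 0.92, 0.392, -0.0]
wrist_force: [-2.3, -1.7, 8.9]
opening: 0.131
```

```bash
python3 r.py; python3 m.py w9
```

```text
20.85 tcp [461.57 133.85 117.49] xdir 46.18 F along -2.2 lat -1.83 z 8.85 M [-0.53  0.41  0.22] op 0.131 q6 2.62
wrist mount 1815 ((411.3061828613281, 136.97146606445312), (20.34503173828125, 87.75921630859375), 6.923152446746826)
wrist blade+y 2341 ((438.3453369140625, 177.28851318359375), (61.3197021484375, 32.23871612548828), 1.4933894872665405)
wrist blade-y 1085 ((447.22967529296875, 85.47232818603516), (63.89912033081055, 31.03672981262207), 10.14191722869873)
wrist wedge 2186 ((618.44140625, 138.47862243652344), (18.33422088623047, 44.868629455566406), 6.914913177490234)
side mount 197 ((411.2251892089844, 136.94775390625), (18.245777130126953, 88.54206085205078), 6.4572906494140625)
side blade+y 116 ((456.6454772949219, 177.25746154785156), (22.537799835205078, 30.188400268554688), 2.542165994644165)
side wedge 416 ((630.9525146484375, 122.84745788574219), (39.32208251953125, 80.5718765258789), 7.402702331542969)
scene mount 215 ((411.0749206542969, 136.7562713623047), (20.71744155883789, 87.23048400878906), 6.092746734619141)
scene blade+y 104 ((439.399658203125, 173.65771484375), (67.99150085449219, 29.70399284362793), 23.99700355529785)
scene blade-y 123 ((446.9190673828125, 89.03203582763672), (63.18999099731445, 31.234342575073242), 4.085998058319092)
scene wedge 347 ((631.5689086914062, 124.16131591796875), (42.27971649169922, 78.93031311035156), 4.953402519226074)
```

View pics/w9.png

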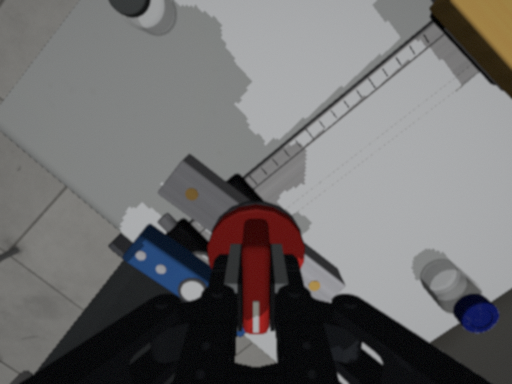

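Call:
{"method": "arm_command", "body": {
  "targets": [
    [[0,0,0],[0,0,0],0.3],
    [[0,0,0],[0,0,0],0.6],
    [[0,0,0],[0,0,0],0.8],
    [[0,0,0],[0,0,0],0.8],
    [[0,0,0],[0,0,0],0.8]
  ]
}}

```text
clock: 21.62
tcp_pos: [462.0, 133.8, 117.3]
tool_rot: [-0.0, 0.92, 0.392, -0.0]
wrist_force: [0.5, 0.7, -0.8]
opening: 0.804
```

Call:
{"method": "arm_command", "body": {
  "targets": [
    [[0,0,15],[0,0,0],0.8],
    [[0,0,45],[0,0,0],0.8],
    [[0,0,80],[0,0,0],0.8],
    [[0,0,115],[0,0,0],0.8],
    [[0,0,115],[0,0,0],0.8]
  ]
}}

```text
clock: 22.25
tcp_pos: [463.0, 134.1, 236.1]
tool_rot: [0.0, 0.92, 0.392, 0.003]
wrist_force: [0.1, -0.8, -1.0]
opening: 0.803
```

```bash
python3 r.py; python3 m.py w10; python3 - <<'E'
from h import *
st=status.read_state(); f=cams.grab_frame('wrist'); 
P=cloud(f,st); Q=P.reshape(-1,3); r,g,b=f['image'].astype(int).reshape(-1,3).T
s=(r>g+80)&(r>b+80)&(Q[:,2]>114)&(Q[:,2]<125); c,(w,h),a=cv2.minAreaRect(Q[s][:,:2].astype(np.float32)); print('bar',c,w,h,a)
for c in ['side']:
    f=cams.grab_frame(c)
    for d in cams.spot_in(c,'vial_a'): 
        x0,y0,x1,y1=map(int,d['box']); Q=cloud(f)[y0:y1,x0:x1].reshape(-1,3); print(d['p'],np.nanmedian(Q[Q[:,2]>20],0).round())
E
```

```text
22.25 tcp [463.05 134.09 236.05] xdir 46.16 F along 0.18 lat -0.79 z -0.99 M [-0.01 -0.02  0.03] op 0.803 q6 2.62
wrist mount 1343 ((411.495849609375, 136.78907775878906), (19.798969268798828, 87.74359893798828), 6.1050519943237305)
wrist blade+y 898 ((456.39080810546875, 176.97940063476562), (24.234506607055664, 32.17361831665039), 5.9679083824157715)
wrist blade-y 756 ((446.6478576660156, 88.42745208740234), (65.46522521972656, 31.668582916259766), 3.5189528465270996)
wrist wedge 4726 ((631.1267700195312, 123.66207885742188), (40.12334442138672, 79.44322204589844), 6.355787754058838)
side mount 202 ((411.1931457519531, 137.95541381835938), (17.88039207458496, 90.65889739990234), 6.125360488891602)
side blade+y 114 ((455.692138671875, 176.7503204345703), (24.093013763427734, 32.211570739746094), 8.402162551879883)
side blade-y 36 ((470.6312561035156, 78.61569213867188), (28.013776779174805, 15.15690803527832), 41.4954948425293)
side wedge 417 ((630.6592407226562, 123.27464294433594), (39.34906005859375, 80.25235748291016), 7.0246758460998535)
scene mount 224 ((411.98779296875, 137.22378540039062), (21.053951263427734, 88.439453125), 5.647287368774414)
scene blade+y 101 ((437.4874572753906, 176.41094970703125), (63.157745361328125, 32.17539978027344), 8.770861625671387)
scene blade-y 125 ((447.0928955078125, 90.35755157470703), (31.547725677490234, 64.92041778564453), 89.39739227294922)
scene wedge 345 ((630.9785766601562, 124.23457336425781), (41.80576705932617, 79.56934356689453), 4.865683555603027)
bar (459.9736633300781, 131.7806396484375) 35.53495788574219 10.824846267700195 46.44893264770508
0.7 [720.  -2.  49.]
0.65 [502. 276.  39.]
0.59 [524. -11.  40.]
```

View pics/w10.png

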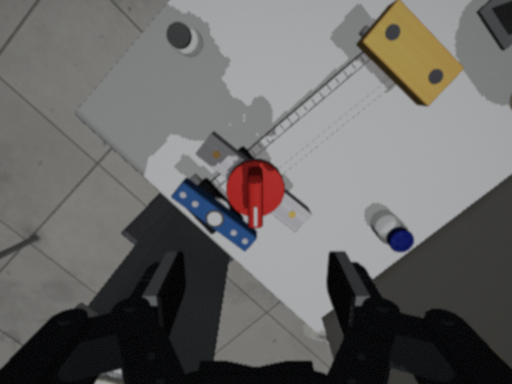

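Call:
{"method": "arm_command", "body": {
  "targets": [
    [[0,0,0],[0,0,0],0.8],
    [[0,0,0],[0,0,0],0.8]
  ]
}}

```text
clock: 22.8
tcp_pos: [461.9, 133.8, 232.0]
tool_rot: [-0.0, 0.92, 0.392, -0.0]
wrist_force: [0.4, 0.6, 0.3]
opening: 0.8
```

```bash
python3 -c "
from h import *
print(ticket.close_job())"
```

```text
the job is handed in; nothing more can be done
None
```

The job is handed in at 22.8 s, and all my last checks agreed with the task. The system gave no verdict.

- **Wedge:** I slid the bevel by its knob until the blade lay flush against the brass wedge, then pressed with about 8 N. Keeping it pressed at about 6–8 N, I turned the knob clockwise until it hit its stop.
- **Mount:** I slid the locked blade back and pressed it flush on the blue mount with about 5 N, rising to about 10 N. I then backed off, let go and raised the hand. These forces are the wrist reading less about 1.5 N of rail friction, so they are estimates.

Last checks:

| Check | Reading |
|---|---|
| Mount angle against wedge, wrist camera | 6.1° and 6.4° (6.9° and 6.9° just before letting go) |
| Mount angle against wedge, side camera | 6.1° and 7.0° |
| Mount angle against wedge, scene camera | 5.6° and 4.9° |
| Knob bar direction | 46.4°, which is about 1.2 rad (fully tight) |
| Vials (side camera) | within about 3 mm of where they started, within camera error |
| Force on the open hand | about 0 N |

The three cameras differ by up to about 1° on the angle between mount and wedge, which is inside the 2° limit. Some of the camera's blade-angle readings were scattered by neighbouring parts, so I did not rely on them.

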